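# Fit the grip sleeve and draw the spring slide to its mark

## Robot

A 6-joint arm with a two-finger parallel gripper is mounted at the origin on a cart in front of the work surface, level with it; the furniture and walls round the work are solid. World frame = base frame: x ahead of the robot, y to its left, z up, the work surface at z = 0. Lengths are in m, angles in rad, forces in N, time in s.
With the tool pointing down it reaches from about 0.425 to 0.95 m from the base axis. Payload 3.5 kg.
Tool frame: the origin (TCP) lies between the finger pads; the fingertips stand 14 mm ahead of it and the grasp point (between the pads) lies 5 mm behind it; z points along the fingers, y is the line along which they close (so a half turn about z gives the same grasp; the last joint's range is limited). The gripper opens to 85 mm and grips with 20 to 120 N. Pads are 22 mm wide; open, the fingers measure 114 mm over their backs; the gripper's body (76 mm by 85 mm) begins 54 mm behind the grasp point. The pads swing forward as they close: fully open they stand 13 mm farther back than shut.
Start: joints at [1.005, 0.286, 1.577, -0, 1.279, -0.15], TCP at [0.273, 0.617, 0.214] pointing down, gripper open.
Joint ranges: [-2.77, 2.77], [-0.9, 2.22], [0.21, 2.48], [-1.53, 4.67], [0.24, 2.81], [-2.84, 2.84]. Speed limits (rad/s): [2.79, 2.79, 3.14, 3.14, 3.14, 3.14].

## Interface

Orientations are given as a unit quaternion [x, y, z, w].
In Python, from plant import * gives the robot as it stands.
- The arm moves only by the tool step_arm, never from a script. Its argument "commands" is a list of rows, each an object of numbers: "gripper": the gripper's target within -1 to 1 (shut at 1, half-way at 0, fully open at -1); "x", "y", "z": the shift along the tool's x, y, z in mm; "spin": the turn about the tool's z in degrees. A call has exactly 10 rows; each row shifts and turns the commanded pose from where the row before left it, along the tool's axes as they then stand; what a row does not reach is not made up. A row lasts 1/10 s, in which the tool goes at most 50 mm and 8.59 degrees, less where a joint would pass 70% of its speed; a pose out of reach is approached as far as the arm can. A call with a gripper value outside its range is refused whole. The fingers move at their own pace and stop on an object; "force" is the grip in N (left out, the last holds). Time passes only in rows, so rows that do not move let the fingers close, or fill a call up. It gives the time, the measured TCP pose, the force, the opening and the grip force at its end, in the units of the state.
- get_state(): the state, without advancing time (a new reading comes with each control period).
- read_camera(name): name is "side" or "top" or "wrist"; returns a dict with "color" (480x640x3 uint8, red, green, blue), "z_map" (480x640 float32, m along the optical axis (not along the pixel's ray), 0 where there is no reading), "fx", "fy", "cx", "cy" (pixels), "eye" and "attitude" of the camera in the world; the wrist camera has in their place "mount" (4x4, takes a point from camera to tool coordinates, whose origin is the TCP and whose axes are the flange's). Camera axes: x right, y up, looking along -z (the intrinsics and any distortion apply to the point x, -y, -z); pixel columns grow to the right and rows downward; lengths in m; the calibration is good to about 2 mm. A picture is of the moment at which its call begins: read the wrist's pose just before it.
- sign_off(): hands the job in; it is judged then, once.
The state is a dict: "time": time; "qpos": joint angles; "dq": joint speeds; "joint_efforts": joint torques, N m; "eef_pos": TCP position; "tcp_rot": TCP orientation; "contact_force": force on the tool from outside, world axes, zero at the start; "wrist_torque": the same for the moment, N m; "opening": opening from 0.0 (shut) to 1.0 (fully open); "finger_force": force on a finger pad.
Only numpy, scipy, OpenCV 4.12 (cv2) and the standard library are available. Lean on these libraries where they do the work, as an engineer would, in place of code of your own. Each camera call takes 0.05 s, during which the arm holds its last target. There are 200 camera calls.

## Task

One of the three loose steel sleeves is the grip of the spring slide: it slides onto the slide's upright post with only a little play, while the others are too tight or far too loose. Put that sleeve on the post, fully down on the shoulder and before the slide is drawn; then, gripping the sleeve only, draw the slide out of its spring barrel until its pointer stands over the brass rider on the scale rail. Finish while still holding it there against the spring, not letting go, with the other sleeves on the bench and the bearing, tape roll, marker and small nut left where they lie.

Things in the scene. Friction and masses are not known exactly. Their poses are not given: they have to be found in the camera images.
- fixture: fixed spring slide fixture: grey base plate 12 mm thick, dark spring barrel lying at its far end (x +50 to +145 mm, 38 mm across, top 52 mm above the bench). Origin on the bench under the slide's centre line; plate from x -130 to +150, y -73 to +57 mm. The slide is drawn along its -x (towards the robot, yaw up to 0.35 rad either way). Post at x -20 mm, y 0 when home.
- slide (a joint): how far the slide is drawn out along the fixture's -x: 0 m = home against its stop, at most 0.060. A spring pulls it home with about 5 N at 0, rising by 1.2 N per 10 mm; it does not latch.
- post_seat (a point): on the slide, moves with it: centre of the shoulder's flat top (42 mm across, 37.5 mm above the bench), where the post rises. Post: upright, 18 mm in diameter, 64 mm tall over the shoulder, its top 14 mm tapering to 7 mm. A seated sleeve has its underside centre here. Axes as the fixture's.
- pointer (a point): on the slide, moves with it: tip of the thin dark pointer that reaches out to the fixture's -y side over the scale rail, 30 mm above the bench; it is level along x with the post's axis. Axes as the fixture's.
- rider: the mark: brass rider clip, 8 mm wide along the rail, 20 mm across, fixed on the scale rail (aluminium strip with ticks along the fixture's -y side). Origin: middle of its width, on the rail's top face 26 mm above the bench. Axes as the fixture's. It stands 20 to 50 mm further out (fixture -x) than the pointer's home; the pointer passes freely over it.
- sleeve_1: standing loose on the bench: a plain steel cylindrical sleeve, 40 mm outside diameter, 45 mm high, open right through; its bore is 12 mm across. Origin: centre of its underside; z is its axis, up. About 0.1 kg. The three sleeves look alike but for the bore, and change places.
- sleeve_2: standing loose on the bench: a plain steel cylindrical sleeve, 40 mm outside diameter, 45 mm high, open right through; its bore is 20.6 mm across. Origin: centre of its underside; z is its axis, up. About 0.1 kg. The three sleeves look alike but for the bore, and change places.
- sleeve_3: standing loose on the bench: a plain steel cylindrical sleeve, 40 mm outside diameter, 45 mm high, open right through; its bore is 30 mm across. Origin: centre of its underside; z is its axis, up. About 0.1 kg. The three sleeves look alike but for the bore, and change places.
- bearing: bystander: ball bearing, 72 mm across, 16 mm high, lying flat; origin centre of its underside
- tape_roll: bystander: black roll of tape, 69 mm across, 19 mm high, lying flat; origin centre of its underside
- marker: bystander: black and red marker pen, 125 mm long, 20 mm thick, lying; origin centre of its underside, long axis y
- nut_1: bystander: steel hexagon nut, 26 mm across, 15 mm high, lying flat; origin centre of its underside
There are look-alikes about, which are no part of the job. Leave any green look-alike of the sleeve_2 alone. Leave any brown look-alike of the sleeve_3 alone.

How it is judged:
By the outcome, as a careful person would: the job done as asked, in the order asked, and still so for the second after the job is handed in, while the arm keeps its last pose, push and grip.
It also fails if it takes over 48 s, if anything falls off the work surface, if the arm or the gripper's body presses on something with over 40 N, if the wrist force passes 120 N, or if a joint passes its speed limit or range.

## Working session

There is one attempt and no reset: what is moved stays moved. The work goes in short steps, Python scripts to look and compute and a tool call to move; the robot and the scene stay as the last step left them, time stands still between calls to the robot, and variables do not carry over. Pictures are saved under pics/ and viewed, at most 10 in all, crops included, and the job is handed in when it is done.

Besides the shell and the picture viewer there is one more tool, called after "Emit:" in YAML: its name, and indented under it one key for each argument. step_arm: Moves the arm, as the interface text tells. Its arguments: {"type":"object","properties":{"commands":{"type":"array"},"force":{"type":"number"}},"required":["commands"]}

```bash
mkdir -p pics; ls; cat > h.py <<'E'
from plant import *
import numpy as np, cv2
from scipy.spatial.transform import Rotation as R
def shot(name,fn=None):
    s=get_state(); c=read_camera(name)
    if fn: cv2.imwrite('pics/'+fn,c['color'][:,:,::-1])
    if 'mount' in c:
        T=np.eye(4);T[:3,:3]=R.from_quat(s['tcp_rot']).as_matrix();T[:3,3]=s['eef_pos']
        M=T@np.array(c['mount']); c['A']=M[:3,:3]; c['E']=M[:3,3]
    else:
        a=np.array(c['attitude']); c['A']=a if a.shape==(3,3) else R.from_quat(a).as_matrix(); c['E']=np.array(c['eye'])
    return c
def ray(c,u,v,z):
    d=c['A']@np.array([(u-c['cx'])/c['fx'],-(v-c['cy'])/c['fy'],-1.]); t=(z-c['E'][2])/d[2]
    return c['E']+t*d
def cloud(c):
    v,u=np.mgrid[:480,:640]; d=c['z_map']
    P=np.stack([(u-c['cx'])/c['fx']*d,-(v-c['cy'])/c['fy']*d,-d],-1)@c['A'].T+c['E']
    P[d==0]=np.nan
    return P
E
python3 - <<'E'
from h import *
s=get_state();print(s)
for n in ['top','side','wrist']:
    c=shot(n,n+'0.png');print(n,{k:c[k] for k in c if k not in('color','z_map')})
E
```

```text
pics
{'time': 0.0, 'qpos': array([ 1.00500492e+00,  2.87158421e-01,  1.57823643e+00, -4.17833563e-06,
        1.27857097e+00, -1.49986830e-01]), 'dq': array([ 0.00053463, -0.00095849, -0.0005421 , -0.00124951,  0.00059177,
        0.00083451]), 'joint_efforts': array([ 2.29833444e-03, -4.05966568e+01, -2.92635047e+01, -9.49661376e-05,
        5.76973718e-03,  6.55039628e-06]), 'eef_pos': array([0.27222718, 0.61688735, 0.21221987]), 'tcp_rot': array([ 2.06407081e-01,  9.78465487e-01, -1.11209841e-03, -4.13783868e-04]), 'contact_force': array([-0.73449449, -0.31807032,  0.13061712]), 'wrist_torque': array([ 0.02025341, -0.00966204,  0.01732794]), 'finger_force': 0.0, 'opening': 1.0014695558338733}
top {'fx': 464.68692468157946, 'fy': 464.68692468157946, 'cx': 309.5276030247792, 'cy': 242.65233921870572, 'eye': array([ 0.44586026, -0.01234159,  1.23190111]), 'attitude': array([-0.01959808,  0.04023773,  0.70657777, -0.70621859]), 'A': array([[-1.74243899e-03,  9.96419546e-01, -8.45284082e-02],
       [-9.99573876e-01,  7.27541755e-04,  2.91811164e-02],
       [ 2.91381327e-02,  8.454323
[... 482 characters left out ...]
.12450473, -0.99057866,  0.6311174 ])}
wrist {'fx': 419.40981308448306, 'fy': 419.40981308448306, 'cx': 315.9368715557402, 'cy': 241.32236345540394, 'mount': array([[ 4.86822796e-04,  9.65021116e-01,  2.62171717e-01,
         6.71267310e-02],
       [ 9.99999814e-01, -3.73163993e-04, -4.83315190e-04,
        -5.54611370e-04],
       [-3.68576320e-04,  2.62171903e-01, -9.65021118e-01,
        -1.60249157e-01],
       [ 0.00000000e+00,  0.00000000e+00,  0.00000000e+00,
         1.00000000e+00]]), 'A': array([[ 0.4034896 , -0.88324511, -0.2389021 ],
       [ 0.91498253,  0.38898919,  0.10721184],
       [-0.001764  , -0.26185011,  0.96510694]]), 'E': array([0.21084179, 0.64384807, 0.37261729])}
```

View pics/top0.png

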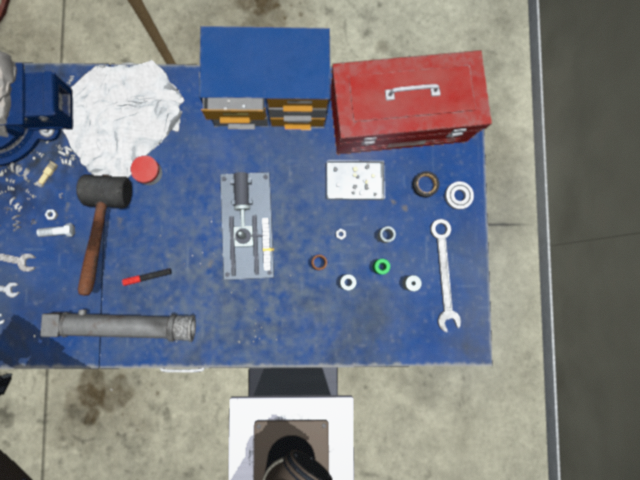

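View pics/side0.png

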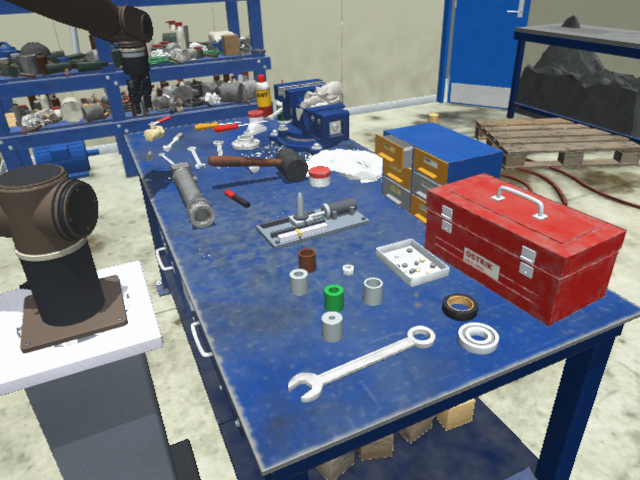

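The top view shows grey sleeves near (387,234), (348,282) and (413,284), the fixture at (245,225) with its post near (242,236), and the brass rider near (267,249). The side view agrees. The brown look-alike is at (319,262) and the green one at (382,267). Next I'll measure roughly.

```bash
python3 - <<'E'
from h import *
c=shot('top')
for n,(u,v) in dict(a=(387,234),b=(348,282),c=(413,284)).items():
    print(n,ray(c,u,v,.045)[:2].round(4))
    g=cv2.cvtColor(c['color'],cv2.COLOR_RGB2GRAY)[v-12:v+13,u-12:u+13]; print(g[12])
print('post',ray(c,242,236,.1),'rider',ray(c,267,249,.026))
P=cloud(c)
for n,(u,v) in dict(a=(387,234),b=(348,282),c=(413,284)).items(): 
  print(n,(P[v,u-10:u+11,2]*1000).round())
# plate corners
for u,v in [(222,173),(268,173),(273,278),(223,278)]: print(ray(c,u,v,.012)[:2].round(4))
im=c['color'][:,:,::-1]
cv2.imwrite('pics/t1.png',cv2.resize(im[160:310,210:440],None,fx=3.4,fy=3.4,interpolation=cv2.INTER_CUBIC))
E
```

```text
a [ 0.5691 -0.2472]
[ 64  63  67  72 101 160 197 164 115 102  99  92  73  62  61  62  70  94
 159 203 176 119  96  97 102]
b [ 0.4459 -0.1452]
[ 82  67  65  84 159 233 247 240 189 124  96  77  64  63  72 116 196 240
 247 233 167 109  97  99 101]
c [ 0.4405 -0.3121]
[ 63  67  69  73 122 201 244 249 248 241 200 135 102 117 179 233 245 245
 243 231 168 111 100  99  99]
post [0.55808089 0.11918533 0.1       ] rider [0.53158758 0.0627864  0.026     ]
a [-0. 17. 34. 42. 45. -1. -6. -2. -2. -1. -3.  1. -1. -1. 17. 30. 42. 49.
 -1.  1. -2.]
b [ 3. 10. 35. 45. 47. 44. -3. -4. -3. -1. -1. -2.  5. 27. 50. 45. 44. 44.
  0. -4. -2.]
c [14. 26. 37. 48. 43. 50. 46. 43. 42. 11. 19. 29. 41. 40. 41. 45. 45. 44.
 -4. -1. -2.]
[0.7348 0.1841]
[0.7354 0.0622]
[0.4566 0.0476]
[0.4568 0.1776]
```

View pics/t1.png

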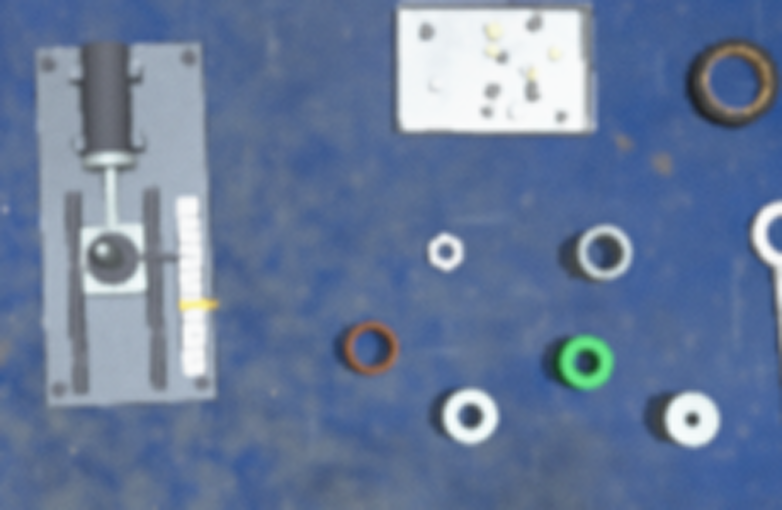

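The crop shows three bores: wide at the sleeve at full-image (387,234), small at (413,284) and medium at (348,282). So the medium one at about (0.446,-0.145) is sleeve_2. I'll swing towards the fixture first so the wrist camera can look at it.

Emit:
step_arm:
  commands:
    - {"x":-36,"y":-31}
    - {"x":-36,"y":-31}
    - {"x":-36,"y":-31}
    - {"x":-36,"y":-31}
    - {"x":-36,"y":-31}
    - {"x":-36,"y":-31}
    - {"x":-36,"y":-31}
    - {"x":-36,"y":-31}
    - {"x":-36,"y":-31}
    - {"x":-36,"y":-31}

```text
invalid input
```

Emit:
step_arm:
  commands:
    - {"x":-36,"y":-31}
    - {"x":-36,"y":-31}
    - {"spin":-8}
    - {"spin":-8}
    - {"spin":-8}
    - {"spin":-2}
    - {}
    - {}
    - {}
    - {}

```text
invalid input
```

```bash
python3 - <<'E'
from h import *
s=get_state();print(s['time'],s['eef_pos'],R.from_quat(s['tcp_rot']).as_matrix().round(4),s['qpos'].round(2))
c=shot('wrist','w1.png'); np.savez('w1.npz',**{k:np.array(c[k]) for k in c})
E
```

```text
0.2 [0.2724191  0.61710598 0.21273129] [[-9.148e-01  4.040e-01 -8.000e-04]
 [ 4.040e-01  9.148e-01 -1.300e-03]
 [ 2.000e-04 -1.500e-03 -1.000e+00]] [ 1.    0.29  1.58 -0.    1.28 -0.15]
```

View pics/w1.png

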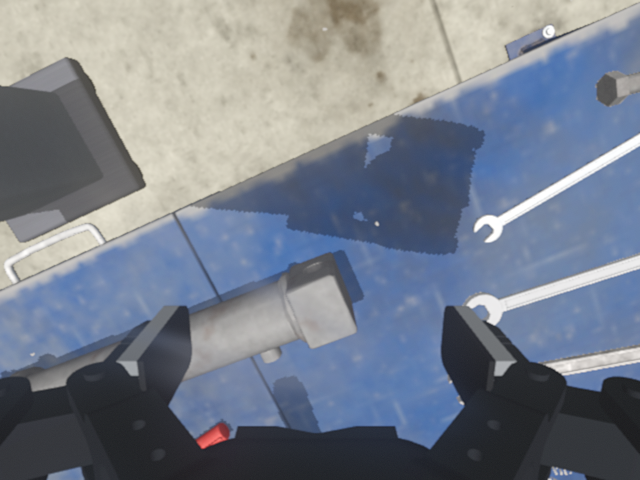

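The picture shows only the bare bench under the start pose, because the arm didn't move: the calls were refused. I'll fill in every field of each row.

Emit:
step_arm:
  commands:
    - {"gripper":-1,"x":-36,"y":-31,"z":0,"spin":0}
    - {"gripper":-1,"x":-36,"y":-31,"z":0,"spin":0}
    - {"gripper":-1,"x":-36,"y":-31,"z":0,"spin":0}
    - {"gripper":-1,"x":-36,"y":-31,"z":0,"spin":0}
    - {"gripper":-1,"x":-36,"y":-31,"z":0,"spin":0}
    - {"gripper":-1,"x":-36,"y":-31,"z":0,"spin":0}
    - {"gripper":-1,"x":-36,"y":-31,"z":0,"spin":0}
    - {"gripper":-1,"x":-36,"y":-31,"z":0,"spin":0}
    - {"gripper":-1,"x":-36,"y":-31,"z":0,"spin":0}
    - {"gripper":-1,"x":-36,"y":-31,"z":0,"spin":0}
  force: 60

```text
time: 1.25
eef_pos: [0.4771, 0.1867, 0.2138]
tcp_rot: [0.206, 0.978, 0.0, 0.0]
contact_force: [1.4, 0.7, -0.3]
opening: 0.995
finger_force: 0.0
```

Emit:
step_arm:
  commands:
    - {"gripper":-1,"x":-30,"y":-30,"z":0,"spin":0}
    - {"gripper":-1,"x":-30,"y":-30,"z":0,"spin":0}
    - {"gripper":-1,"x":0,"y":0,"z":0,"spin":-8}
    - {"gripper":-1,"x":0,"y":0,"z":0,"spin":-8}
    - {"gripper":-1,"x":0,"y":0,"z":0,"spin":-8}
    - {"gripper":-1,"x":0,"y":0,"z":0,"spin":-2}
    - {"gripper":-1,"x":0,"y":0,"z":0,"spin":0}
    - {"gripper":-1,"x":0,"y":0,"z":0,"spin":0}
    - {"gripper":-1,"x":0,"y":0,"z":0,"spin":0}
    - {"gripper":-1,"x":0,"y":0,"z":0,"spin":0}

```text
time: 2.25
eef_pos: [0.5073, 0.1094, 0.2136]
tcp_rot: [-0.019, 1.0, -0.0, 0.0]
contact_force: [0.2, -0.4, -0.7]
opening: 1.0
finger_force: 0.0
```

```bash
python3 - <<'E'
from h import *
s=get_state();print(s['time'],s['eef_pos'],R.from_quat(s['tcp_rot']).as_matrix().round(4),s['qpos'].round(2))
c=shot('wrist','w2.png'); np.savez('w2.npz',**{k:np.array(c[k]) for k in c})
E
```

```text
2.25 [0.50734512 0.109425   0.21363507] [[-0.9993 -0.0377  0.    ]
 [-0.0377  0.9993 -0.    ]
 [-0.     -0.     -1.    ]] [ 0.02 -0.06  1.96 -0.    1.25 -1.59]
```

View pics/w2.png

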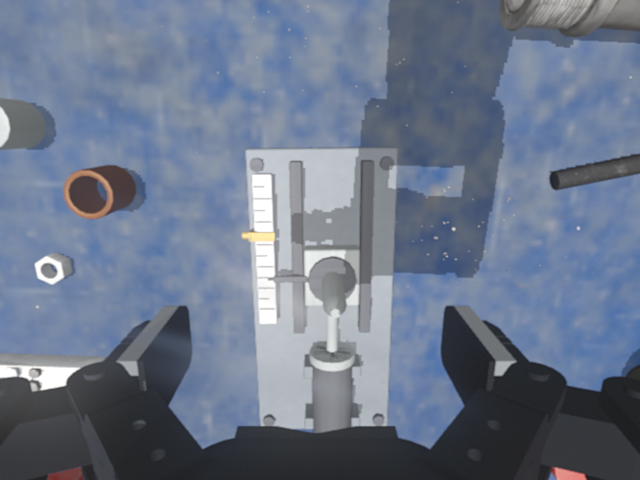

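The wrist view shows the plate spanning (246..397, 149..428), the shoulder disc at about (332,277), the post leaning to (335,312), the pointer tip near (272,278) and the rider at about (259,237). Now to measure them.

```bash
python3 - <<'E'
from h import *
c=dict(np.load('w2.npz')); c={k:(v if v.ndim else float(v)) for k,v in c.items()}
im=c['color']; hsv=cv2.cvtColor(im,cv2.COLOR_RGB2HSV); g=cv2.cvtColor(im,cv2.COLOR_RGB2GRAY)
P=cloud(c)
ref=np.array([.5073,.1094])
m=((hsv[...,0]>12)&(hsv[...,0]<30)&(hsv[...,1]>120)).astype(np.uint8); m[:,:235]=0;m[:,290:]=0;m[:215]=0;m[260:]=0
r=cv2.minAreaRect(cv2.findNonZero(m)); print('rider',r, ray(c,*r[0],.028), 'z',np.nanmedian(P[m>0][:,2]))
for u,v in [(246,149),(397,149),(259,428),(387,428)]: print('corner',ray(c,u,v,.012).round(4))
# plate edges rows: left/right edges by blue saturation
sat=hsv[...,1]
for v in (170,300,340): 
  row=(sat[v]<90).astype(int); xs=np.where(row[235:400])[0]+235; print(v,xs[:1],xs[-1:],ray(c,xs[0]-.5,v,.012)[:2],ray(c,xs[-1]+.5,v,.012)[:2])
z=P[...,2]
s=(z>.0325)&(z<.0425); s[:, :300]=0; s[:,365:]=0; s[:240]=0; s[320:]=0
pts=cv2.findNonZero(s.astype(np.uint8)); print('shoulder',cv2.minEnclosingCircle(pts),np.nanmedian(P[s],0))
print(g[270:286:2,262:312]); 
print('row through disc');print(g[268:270,300:365]);print(g[245:310,318])
t=(z>.085)&(z<.115); t[:, :300]=0;t[:,365:]=0; print('posttop',t.sum(),np.nanmedian(P[t],0),np.argwhere(t).mean(0) if t.any() else 0)
E
```

```text
Traceback (most recent call last):
cv2.error: OpenCV(4.12.0) /io/opencv/modules/imgproc/src/convhull.cpp:143: error: (-215:Assertion failed) total >= 0 && (depth == CV_32F || depth == CV_32S) in function 'convexHull'
```

```bash
python3 - <<'E'
from h import *
np.set_printoptions(linewidth=250)
c=dict(np.load('w2.npz')); c={k:(v if v.ndim else float(v)) for k,v in c.items()}
im=c['color']; hsv=cv2.cvtColor(im,cv2.COLOR_RGB2HSV); g=cv2.cvtColor(im,cv2.COLOR_RGB2GRAY)
P=cloud(c); sat=hsv[...,1]
print(hsv[237,240:280])
m=((hsv[...,0]>10)&(hsv[...,0]<35)&(sat>80)).astype(np.uint8); m[:,:235]=0;m[:,290:]=0;m[:215]=0;m[260:]=0
if m.any():
  r=cv2.minAreaRect(cv2.findNonZero(m)); print('rider',r, ray(c,*r[0],.028), 'z',np.nanmedian(P[m>0][:,2]))
for u,v in [(246,149),(397,149),(259,428),(387,428)]: print('corner',ray(c,u,v,.012).round(4))
for v in (170,300,340): 
  xs=np.where(sat[v,235:400]<90)[0]+235; print(v,xs[:1],xs[-1:],ray(c,xs[0]-.5,v,.012)[:2],ray(c,xs[-1]+.5,v,.012)[:2])
z=P[...,2]
s=(z>.0325)&(z<.0425); s[:, :300]=0; s[:,365:]=0; s[:240]=0; s[320:]=0
print('shoulder',cv2.minEnclosingCircle(cv2.findNonZero(s.astype(np.uint8))),np.nanmedian(P[s],0))
print(g[270:286:2,262:312])
print('row through disc');print(g[268,300:365]);print(g[245:312,318])
t=(z>.085)&(z<.115); t[:, :300]=0;t[:,365:]=0; print('posttop',t.sum(),np.nanmedian(P[t],0),np.argwhere(t).mean(0) if t.any() else 0)
E
```

```text
[[109  49 168]
 [130   9 167]
 [ 19  66 214]
 [ 22  92 236]
 [ 22  95 238]
 [ 21  93 238]
 [ 22  93 237]
 [ 22  91 237]
 [ 22  85 242]
 [ 22  85 248]
 [ 22  89 244]
 [ 22  88 249]
 [ 23  83 255]
 [ 24  81 255]
 [ 24  81 255]
 [ 24  82 255]
 [ 24  83 255]
 [ 24  83 255]
 [ 24  82 255]
 [ 24  82 255]
 [ 24  82 255]
 [ 24  82 255]
 [ 24  82 255]
 [ 24  82 255]
 [ 24  82 255]
 [ 24  83 255]
 [ 24  82 255]
 [ 24  82 255]
 [ 24  82 255]
 [ 24  83 255]
 [ 24  83 255]
 [ 24  83 255]
 [ 24  81 255]
 [ 24  79 255]
 [ 23  74 227]
 [ 20  23 165]
 [109  22 166]
 [106  16 175]
 [109  16 180]
 [108  13 195]]
rider ((258.5, 235.5), (9.0, 31.0), 90.0) [0.53080803 0.0614616  0.028     ] z 0.028115537633393417
corner [0.46   0.0487 0.012 ]
corner [0.4552 0.176  0.012 ]
corner [0.7373 0.0603 0.012 ]
corner [0.7324 0.1905 0.012 ]
170 [235] [399] [0.47796133 0.03874795] [0.47258229 0.1796651 ]
300 [235] [399] [0.59778145 0.03722986] [0.59197624 0.1904991 ]
340 [235] [399] [0.63899082 0.03670775] [0.63304073 0.19422536]
shoulder ((330.5, 281.4696960449219), 37.560367584228516) [0.55928523 0.12293341 0.0373
[... 1556 characters left out ...]
 154 156 157 155 155 155 154 154 142 125 152 205 232 236 212 168 150 149]]
row through disc
[153 153 140 137 185 220 235 240 241 239 222 180 140 137 147 149 149 148 148 148 147 148 148 147 148 147 148 147 147 147 146 147 147 146 146 146 145 145 146 144 145 145 145 145 143 127 110 106 106 105 104  99 116 148 169 175 175 173 163 132  96  97
 104 105 106]
[131 126 125 128 148 187 218 232 234 233 233 233 233 234 230 204 156 120 136 148 147 146 148 148 150 150 149 148 148 149 146 145 144 146 148 149 150 151 151 149 148 148 148 146 144 143 145 146 146 148 148 148 149 167 203 224 227 226 225 221 208 194
 192 192 191 192 191]
posttop 452 [0.56257097 0.12438699 0.09386106] [304.81637168 333.8539823 ]
```

```bash
python3 - <<'E'
from h import *
c=dict(np.load('w2.npz')); c={k:(v if v.ndim else float(v)) for k,v in c.items()}
for u,v,z in [(332,279.5,.0375),(333.5,279.5,.0375),(308,279,.0375),(357,279,.0375),(332,256,.0375),(272,279.5,.030),(258.5,236,.028)]: print((u,v),ray(c,u,v,z).round(4))
P=cloud(c);z=P[...,2]
for a,b in ((.05,.06),(.06,.07),(.07,.08),(.08,.09),(.09,.097),(.097,.104)):
  t=(z>a)&(z<b); t[:, :315]=0;t[:,355:]=0;t[:240]=0;t[340:]=0; Q=P[t]; print(a,len(Q),np.nanmean(Q,0).round(4) if len(Q) else '', np.argwhere(t)[:,1].min() if t.any() else '',np.argwhere(t)[:,1].max() if t.any() else '')
# sleeve from top camera: circle fit of the ring at z=.045
t=shot('top'); im=t['color']; hsv=cv2.cvtColor(im,cv2.COLOR_RGB2HSV)
m=((hsv[...,1]<60)&(hsv[...,2]>150)).astype(np.uint8)[265:300,330:366]
cs,_=cv2.findContours(m,cv2.RETR_EXTERNAL,cv2.CHAIN_APPROX_NONE); k=max(cs,key=cv2.contourArea); (x,y),(a,b),_=cv2.fitEllipse(k); print('sleeve',x+330,y+265,a,b,ray(t,x+330,y+265,.045))
E
```

```text
(332, 279.5) [0.5647 0.1254 0.0375]
(333.5, 279.5) [0.5646 0.1267 0.0375]
(308, 279) [0.565  0.1049 0.0375]
(357, 279) [0.5634 0.1466 0.0375]
(332, 256) [0.5437 0.1244 0.0375]
(272, 279.5) [0.5694 0.0736 0.03  ]
(258.5, 236) [0.5312 0.0615 0.028 ]
0.05 90 [0.5593 0.1243 0.055 ] 322 343
0.06 97 [0.5592 0.124  0.0649] 322 344
0.07 113 [0.5594 0.124  0.0751] 322 345
0.08 181 [0.5606 0.1242 0.0863] 322 346
0.09 180 [0.5626 0.1244 0.0934] 324 344
0.097 150 [0.5649 0.1247 0.1001] 328 341
sleeve 347.97472953796387 282.0283203125 15.605571746826172 16.1503849029541 [ 0.44580222 -0.14511033  0.045     ]
```

Emit:
step_arm:
  commands:
    - {"gripper":-1,"x":12,"y":-42,"z":0,"spin":0}
    - {"gripper":-1,"x":12,"y":-42,"z":0,"spin":0}
    - {"gripper":-1,"x":12,"y":-42,"z":0,"spin":0}
    - {"gripper":-1,"x":12,"y":-42,"z":0,"spin":0}
    - {"gripper":-1,"x":12,"y":-42,"z":0,"spin":0}
    - {"gripper":-1,"x":11,"y":-42,"z":0,"spin":0}
    - {"gripper":-1,"x":0,"y":0,"z":0,"spin":0}
    - {"gripper":-1,"x":0,"y":0,"z":0,"spin":0}
    - {"gripper":-1,"x":0,"y":0,"z":0,"spin":0}
    - {"gripper":-1,"x":0,"y":0,"z":0,"spin":0}

```text
time: 3.35
eef_pos: [0.4463, -0.1439, 0.2135]
tcp_rot: [-0.02, 1.0, 0.0, -0.0]
contact_force: [0.1, 0.7, -0.1]
opening: 1.0
finger_force: 0.0
```

```bash
python3 - <<'E'
from h import *
s=get_state();print(s['time'],s['eef_pos'],R.from_quat(s['tcp_rot']).as_euler('zyx').round(4))
c=shot('wrist','w3.png'); np.savez('w3.npz',**{k:np.array(c[k]) for k in c})
P=cloud(c); z=P[...,2]
t=(abs(z-.045)<.004)&(np.hypot(P[...,0]-.4458,P[...,1]+.1451)<.03)
Q=P[t]; print(t.sum(),np.nanmin(Q,0),np.nanmax(Q,0))
k=cv2.findNonZero(t.astype(np.uint8)); print(cv2.minEnclosingCircle(k), ray(c,*cv2.minEnclosingCircle(k)[0],.045))
E
```

```text
3.35 [ 0.44625678 -0.14390249  0.21354908] [ 3.1015e+00 -1.0000e-04 -3.1413e+00]
1389 [ 0.42713309 -0.16467304  0.04107891] [ 0.46613169 -0.1258472   0.04721235]
((314.1090393066406, 214.2657470703125), 24.5695858001709) [ 0.44602677 -0.14526057  0.045     ]
```

View pics/w3.png

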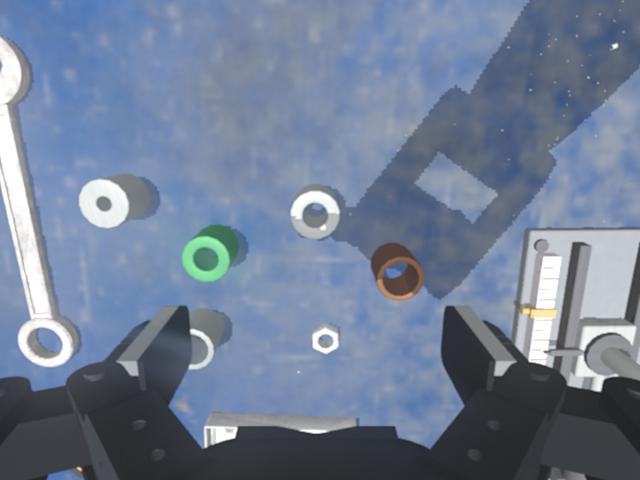

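The view shows our sleeve at (314,214), with a bore about 22 px of a 49 px diameter, which is 20 mm or so. Green is at (207,258) and brown at (398,275), and both clear the fingers. I'll descend and grasp.

Emit:
step_arm:
  commands:
    - {"gripper":-1,"x":0,"y":-1,"z":40,"spin":0}
    - {"gripper":-1,"x":0,"y":0,"z":40,"spin":0}
    - {"gripper":-1,"x":0,"y":0,"z":40,"spin":0}
    - {"gripper":-1,"x":0,"y":0,"z":40,"spin":0}
    - {"gripper":-1,"x":0,"y":0,"z":20,"spin":0}
    - {"gripper":-1,"x":0,"y":0,"z":11,"spin":0}
    - {"gripper":-1,"x":0,"y":0,"z":0,"spin":0}
    - {"gripper":1,"x":0,"y":0,"z":0,"spin":0}
    - {"gripper":1,"x":0,"y":0,"z":0,"spin":0}
    - {"gripper":1,"x":0,"y":0,"z":0,"spin":0}
  force: 60

```text
time: 4.4
eef_pos: [0.4472, -0.1468, 0.0242]
tcp_rot: [-0.019, 1.0, -0.001, 0.001]
contact_force: [-0.4, -0.9, 0.4]
opening: 0.516
finger_force: 0.0
```

Emit:
step_arm:
  commands:
    - {"gripper":1,"x":0,"y":0,"z":0,"spin":0}
    - {"gripper":1,"x":0,"y":0,"z":0,"spin":0}
    - {"gripper":1,"x":0,"y":0,"z":0,"spin":0}
    - {"gripper":1,"x":0,"y":0,"z":0,"spin":0}
    - {"gripper":1,"x":0,"y":0,"z":0,"spin":0}
    - {"gripper":1,"x":0,"y":0,"z":0,"spin":0}
    - {"gripper":1,"x":0,"y":0,"z":0,"spin":0}
    - {"gripper":1,"x":0,"y":0,"z":0,"spin":0}
    - {"gripper":1,"x":0,"y":0,"z":0,"spin":0}
    - {"gripper":1,"x":0,"y":0,"z":0,"spin":0}

```text
time: 5.4
eef_pos: [0.4473, -0.1465, 0.0245]
tcp_rot: [-0.019, 1.0, -0.0, 0.001]
contact_force: [-1.0, 0.9, 6.1]
opening: 0.413
finger_force: 59.2
```

Emit:
step_arm:
  commands:
    - {"gripper":1,"x":0,"y":0,"z":-15,"spin":0}
    - {"gripper":1,"x":0,"y":0,"z":-35,"spin":0}
    - {"gripper":1,"x":0,"y":0,"z":-40,"spin":0}
    - {"gripper":1,"x":0,"y":0,"z":-35,"spin":0}
    - {"gripper":1,"x":-5,"y":10,"z":-5,"spin":0}
    - {"gripper":1,"x":-15,"y":30,"z":0,"spin":0}
    - {"gripper":1,"x":-20,"y":40,"z":0,"spin":0}
    - {"gripper":1,"x":-20,"y":40,"z":0,"spin":0}
    - {"gripper":1,"x":-20,"y":40,"z":0,"spin":0}
    - {"gripper":1,"x":-10,"y":20,"z":0,"spin":0}

```text
time: 6.4
eef_pos: [0.5291, 0.0405, 0.1515]
tcp_rot: [-0.02, 1.0, 0.001, -0.001]
contact_force: [0.8, -0.5, -0.8]
opening: 0.407
finger_force: 60.0
```

```bash
python3 - <<'E'
from h import *
s=get_state();print(s['time'],s['eef_pos'],s['contact_force'],s['opening'],s['finger_force'])
c=shot('wrist','w4.png'); np.savez('w4.npz',**{k:np.array(c[k]) for k in c},ee=s['eef_pos'])
E
```

```text
6.4 [0.52910548 0.04054736 0.15146627] [ 0.79723384 -0.50678501 -0.79017097] 0.4068565075467224 60.00830892866361
```

View pics/w4.png

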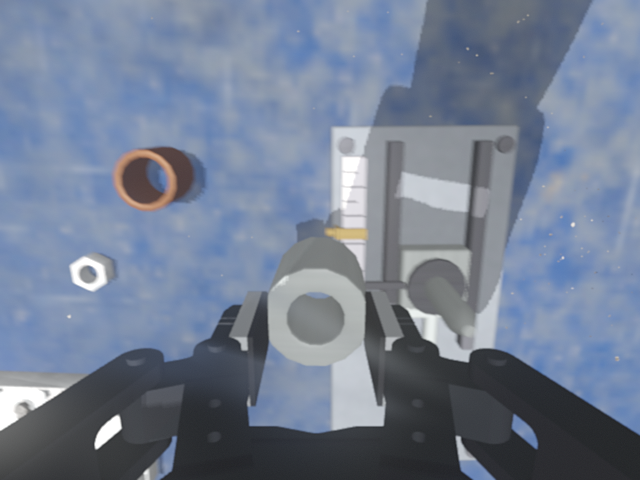

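The picture shows the sleeve held between the pads, with its top ring at about (317,317), and the post ahead on the right with its tip at (467,335). I'll check the hold height with the depth map.

```bash
python3 - <<'E'
from h import *
c=dict(np.load('w4.npz')); c={k:(v if v.ndim else float(v)) for k,v in c.items()}
P=cloud(c); ee=c['ee']
for u,v in [(280,317),(353,317),(317,355),(317,285),(317,275),(317,262),(317,248),(317,240)]: print(u,v,((P[v,u]-ee)*1000).round(1),c['z_map'][v,u].round(4))
g=cv2.cvtColor(c['color'],cv2.COLOR_RGB2GRAY); print(g[317,260:375]); print(g[232:372,317])
z=P[...,2]
for a,b in ((.06,.07),(.07,.08),(.08,.09),(.09,.097),(.097,.104)):
  t=(z>a)&(z<b); t[:, :410]=0;t[:,490:]=0;t[:240]=0;t[350:]=0; Q=P[t]; print(a,len(Q),np.nanmean(Q,0).round(4),Q.min(0).round(4),Q.max(0).round(4))
E
```

```text
280 317 [ -0.8 -13.1  21.6] 0.151
353 317 [-1.9 13.1 21.7] 0.151
317 355 [14.   0.8 21.5] 0.1552
317 285 [-13.4  -0.3  21.1] 0.1484
317 275 [-17.4  -0.5  21.7] 0.1468
317 262 [-19.4  -0.5  13.2] 0.1545
317 248 [-20.   -0.5  -3.5] 0.1705
317 240 [-19.9  -0.4 -16.2] 0.1827
[ 55  58  57  56  58  57  52  88 153 179 180 179 180 179 179 179 179 179
 180 179 179 179 179 179 179 176 162 138 124 121 121 124 124 125 126 127
 129 130 130 131 131 132 131 132 133 133 133 134 135 134 134 134 134 134
 135 135 134 135 135 134 135 134 133 132 132 132 132 132 129 130 129 128
 127 126 125 124 124 122 122 119 117 116 114 124 152 172 178 179 180 180
 180 179 180 180 180 181 181 181 181 180 181 181 183 181 158 109  64  57
  60  60  60  58  57  60  59]
[113 114 114 113 114 120 124 125 124 124 124 124 124 124 124 123 124 124
 124 123 123 124 124 124 124 125 125 124 125 125 125 125 125 124 125 130
 148 175 190 191 189 187 186 185 185 184 186 187 186 186 186 185 184 183
 182 181 179 178 177 172 157 148 146 145 145 141 131 123 124 125 125 126
 126 127 127 128 129 130 131 131 132 133 133 134 135 135 135 136 135 135
 134 134 134 134 132 133 131 130 130 129 129 128 127 127 125 127 126 126
 125 124 127 133 151 176 188 186 184 182 182 183 181 181 180 179 179 179
 180 180 180 180 180 180 178 166 148 142 143 143 144 144]
0.06 205 [0.561  0.1205 0.0652] [0.5571 0.1156 0.0601] [0.5705 0.1321 0.07  ]
0.07 229 [0.5609 0.1204 0.0752] [0.5568 0.1157 0.07  ] [0.5711 0.1312 0.08  ]
0.08 338 [0.5615 0.1211 0.0859] [0.5569 0.1158 0.08  ] [0.5737 0.1334 0.09  ]
0.09 335 [0.563  0.1222 0.0933] [0.5577 0.1161 0.09  ] [0.5726 0.1328 0.097 ]
0.097 249 [0.565  0.1241 0.1001] [0.5606 0.1197 0.097 ] [0.5706 0.1295 0.1031]
```

Emit:
step_arm:
  commands:
    - {"gripper":1,"x":-20,"y":41,"z":0,"spin":0}
    - {"gripper":1,"x":-20,"y":42,"z":0,"spin":0}
    - {"gripper":1,"x":0,"y":0,"z":0,"spin":0}
    - {"gripper":1,"x":0,"y":0,"z":0,"spin":0}
    - {"gripper":1,"x":0,"y":0,"z":0,"spin":0}
    - {"gripper":1,"x":0,"y":0,"z":0,"spin":0}
    - {"gripper":1,"x":0,"y":0,"z":0,"spin":0}
    - {"gripper":1,"x":0,"y":0,"z":0,"spin":0}
    - {"gripper":1,"x":0,"y":0,"z":0,"spin":0}
    - {"gripper":1,"x":0,"y":0,"z":0,"spin":0}

```text
time: 7.45
eef_pos: [0.566, 0.1213, 0.1528]
tcp_rot: [-0.019, 1.0, -0.0, 0.0]
contact_force: [-0.5, 1.8, -0.8]
opening: 0.414
finger_force: 60.2
```

```bash
python3 - <<'E'
from h import *
s=get_state();print(s['time'],s['eef_pos'],s['contact_force'],R.from_quat(s['tcp_rot']).as_euler('zyx').round(4))
c=shot('wrist','w5.png'); P=cloud(c); ee=s['eef_pos']; z=P[...,2]
# post tip seen through/around the bore?
m=(z<.104)&(z>.05)&(np.hypot(P[...,0]-.566,P[...,1]-.125)<.015); print(m.sum())
if m.any(): print(np.argwhere(m).min(0),np.argwhere(m).max(0),((P[m].mean(0)-ee)*1000).round(1),((P[m].min(0)-ee)*1000).round(1),((P[m].max(0)-ee)*1000).round(1))
E
```

```text
7.45 [0.56599473 0.12130585 0.15275674] [-0.46844687  1.82995783 -0.75783355] [3.1041e+00 2.0000e-04 3.1416e+00]
334
[222 308] [240 336] [ -7.2   3.5 -85. ] [  -8.9   -5.1 -102.5] [ -0.2  12.4 -64.4]
```

Emit:
step_arm:
  commands:
    - {"gripper":1,"x":0,"y":4,"z":0,"spin":0}
    - {"gripper":1,"x":0,"y":0,"z":0,"spin":0}
    - {"gripper":1,"x":0,"y":0,"z":10,"spin":0}
    - {"gripper":1,"x":0,"y":0,"z":10,"spin":0}
    - {"gripper":1,"x":0,"y":0,"z":6,"spin":0}
    - {"gripper":1,"x":0,"y":0,"z":6,"spin":0}
    - {"gripper":1,"x":0,"y":0,"z":6,"spin":0}
    - {"gripper":1,"x":0,"y":0,"z":0,"spin":0}
    - {"gripper":1,"x":0,"y":0,"z":0,"spin":0}
    - {"gripper":1,"x":0,"y":0,"z":0,"spin":0}

```text
time: 8.5
eef_pos: [0.5661, 0.1256, 0.1151]
tcp_rot: [-0.019, 1.0, 0.0, 0.0]
contact_force: [-0.3, -0.7, -1.4]
opening: 0.407
finger_force: 60.2
```

Emit:
step_arm:
  commands:
    - {"gripper":1,"x":0,"y":0,"z":3,"spin":0}
    - {"gripper":1,"x":0,"y":0,"z":3,"spin":0}
    - {"gripper":1,"x":0,"y":0,"z":3,"spin":0}
    - {"gripper":1,"x":0,"y":0,"z":3,"spin":0}
    - {"gripper":1,"x":0,"y":0,"z":3,"spin":0}
    - {"gripper":1,"x":0,"y":0,"z":3,"spin":0}
    - {"gripper":1,"x":0,"y":0,"z":3,"spin":0}
    - {"gripper":1,"x":0,"y":0,"z":0,"spin":0}
    - {"gripper":1,"x":0,"y":0,"z":0,"spin":0}
    - {"gripper":1,"x":0,"y":0,"z":0,"spin":0}

```text
time: 9.5
eef_pos: [0.5656, 0.1254, 0.0932]
tcp_rot: [-0.019, 1.0, -0.0, -0.0]
contact_force: [0.6, -2.2, -1.5]
opening: 0.411
finger_force: 60.1
```

Emit:
step_arm:
  commands:
    - {"gripper":1,"x":0,"y":0,"z":4,"spin":0}
    - {"gripper":1,"x":0,"y":0,"z":4,"spin":0}
    - {"gripper":1,"x":0,"y":0,"z":4,"spin":0}
    - {"gripper":1,"x":0,"y":0,"z":4,"spin":0}
    - {"gripper":1,"x":0,"y":0,"z":4,"spin":0}
    - {"gripper":1,"x":0,"y":0,"z":4,"spin":0}
    - {"gripper":1,"x":0,"y":0,"z":3,"spin":0}
    - {"gripper":1,"x":0,"y":0,"z":0,"spin":0}
    - {"gripper":1,"x":0,"y":0,"z":0,"spin":0}
    - {"gripper":1,"x":0,"y":0,"z":0,"spin":0}

```text
time: 10.5
eef_pos: [0.5654, 0.1255, 0.0661]
tcp_rot: [-0.019, 1.0, -0.0, -0.0]
contact_force: [1.5, -2.7, -2.5]
opening: 0.411
finger_force: 60.1
```

Emit:
step_arm:
  commands:
    - {"gripper":1,"x":0,"y":0,"z":1,"spin":0}
    - {"gripper":1,"x":0,"y":0,"z":1,"spin":0}
    - {"gripper":1,"x":0,"y":0,"z":1,"spin":0}
    - {"gripper":1,"x":0,"y":0,"z":1,"spin":0}
    - {"gripper":1,"x":0,"y":0,"z":1,"spin":0}
    - {"gripper":1,"x":0,"y":0,"z":0,"spin":0}
    - {"gripper":1,"x":0,"y":0,"z":0,"spin":0}
    - {"gripper":1,"x":0,"y":0,"z":0,"spin":0}
    - {"gripper":1,"x":0,"y":0,"z":0,"spin":0}
    - {"gripper":1,"x":0,"y":0,"z":0,"spin":0}

```text
time: 11.5
eef_pos: [0.5661, 0.1256, 0.062]
tcp_rot: [-0.019, 1.0, 0.0, 0.0]
contact_force: [0.1, -2.1, 4.6]
opening: 0.408
finger_force: 61.8
```

Emit:
step_arm:
  commands:
    - {"gripper":1,"x":0,"y":0,"z":1,"spin":0}
    - {"gripper":1,"x":0,"y":0,"z":0,"spin":0}
    - {"gripper":1,"x":0,"y":0,"z":0,"spin":0}
    - {"gripper":1,"x":0,"y":0,"z":0,"spin":0}
    - {"gripper":1,"x":0,"y":0,"z":0,"spin":0}
    - {"gripper":1,"x":0,"y":0,"z":0,"spin":0}
    - {"gripper":1,"x":0,"y":0,"z":0,"spin":0}
    - {"gripper":1,"x":0,"y":0,"z":0,"spin":0}
    - {"gripper":1,"x":0,"y":0,"z":0,"spin":0}
    - {"gripper":1,"x":0,"y":0,"z":0,"spin":0}

```text
time: 12.5
eef_pos: [0.5665, 0.1257, 0.0619]
tcp_rot: [-0.019, 1.0, 0.0, 0.001]
contact_force: [-0.7, -2.5, 7.6]
opening: 0.41
finger_force: 62.6
```

```bash
python3 - <<'E'
from h import *
s=get_state();print(s['time'],s['eef_pos'],s['contact_force'])
c=shot('wrist','w6.png'); P=cloud(c); z=P[...,2]; ee=s['eef_pos']
np.savez('w6.npz',**{k:np.array(c[k]) for k in c},ee=ee)
r=np.hypot(P[...,0]-.566,P[...,1]-.1256); t=(r>.0125)&(r<.0185)&(z>.07)&(z<.095); print('sleeve top z',np.nanmedian(z[t]),t.sum())
t=(r<.004)&(z>.09)&(z<.12); print('post top',t.sum(),np.nanmedian(z[t]))
E
```

```text
12.5 [0.56650816 0.12573293 0.06194985] [-0.69612544 -2.47964731  7.64672254]
sleeve top z 0.08289874776849049 4159
post top 487 0.10114587098257473
```

View pics/w6.png

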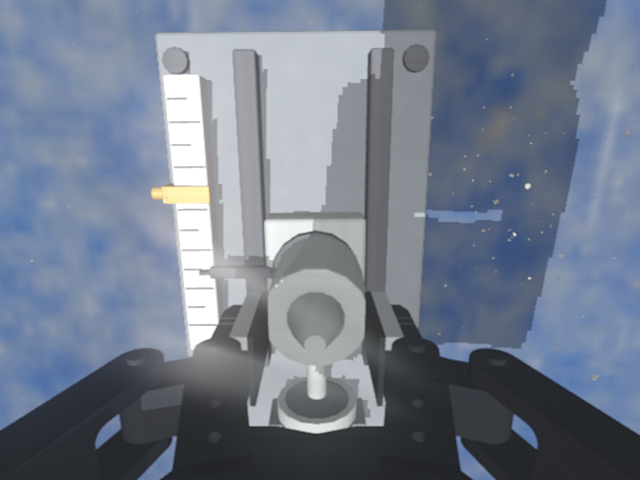

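The sleeve is seated: its top measures 82.9 mm against 82.5 expected, and the post stands through it. The pointer tip is at about (201,272) and the rider at about (185,195). Next I'll measure the draw distance.

```bash
cat > d.py <<'E'
from h import *
def draw(c,u0=150,u1=212):
    im=c['color']; hsv=cv2.cvtColor(im,cv2.COLOR_RGB2HSV)
    m=((hsv[...,0]>12)&(hsv[...,0]<33)&(hsv[...,1]>60)&(hsv[...,2]>150)).astype(np.uint8); m[:,:100]=0; m[:,240:]=0
    n,l,st,ce=cv2.connectedComponentsWithStats(m); k=1+np.argmax(st[1:,4]); return st[k],ce[k]
E
python3 - <<'E'
from d import *
np.set_printoptions(linewidth=250)
c=dict(np.load('w6.npz')); c={k:(v if v.ndim else float(v)) for k,v in c.items()}
P=cloud(c); st,ce=draw(c); print(st,ce)
F=lambda p:(np.array([[.9992,.04],[-.04,.9992]])@p[:2]).round(4)
print('z rider',np.nanmedian(P[190:200,180:205,2]))
for v in (st[1]-.5,st[1]+st[3]-.5): print('rider edge',F(ray(c,190,v,.028)))
g=cv2.cvtColor(c['color'],cv2.COLOR_RGB2GRAY); print(g[262:284,196:240:4]); print((P[262:284,196:240:4,2]*1000).round())
for v in (267,272,277): print(v,F(ray(c,215,v,.030)))
E
```

```text
[152 185  58  19 924] [181.95454545 193.82900433]
z rider 0.028432043259209352
rider edge [0.5293 0.0447]
rider edge [0.5382 0.044 ]
[[255 255 255 255 253 185 187 186 182 177 172]
 [255 255 255 255 254 185 187 187 182 178 174]
 [255 255 255 255 254 185 186 187 182 178 174]
 [255 255 255 255 242 181 183 183 177 172 166]
 [255 255 255 255 193 173 174 174 171 166 159]
 [255 255 255 255 166 174 176 177 175 172 162]
 [230 224 255 252 178 184 185 186 185 183 167]
 [191 172 221 200 183 187 190 191 190 188 171]
 [224 145 160 154 185 188 190 191 191 190 171]
 [255 154 149 157 184 186 189 189 190 189 172]
 [255 167 165 169 181 185 187 189 189 189 172]
 [255 168 168 172 180 183 185 188 189 189 172]
 [255 182 182 192 178 181 184 186 187 187 172]
 [255 226 228 236 175 179 182 184 186 186 171]
 [255 255 255 255 170 177 180 182 183 184 170]
 [255 255 255 255 172 171 175 177 182 185 171]
 [255 255 255 255 215 163 166 177 190 194 184]
 [255 255 255 255 255 163 161 187 203 206 204]
 [255 255 255 255 255 164 159 175 197 208 208]
 [255 255 255 255 255 164 158 169 193 206 206]
 [255 255 255 255 255 165 1
[... 462 characters left out ...]
32. 32. 33. 33. 33. 33. 33.]
 [26. 31. 32. 31. 32. 32. 32. 33. 33. 32. 33.]
 [26. 32. 32. 32. 32. 33. 32. 32. 32. 32. 33.]
 [26. 32. 31. 31. 32. 32. 33. 33. 33. 32. 32.]
 [26. 31. nan 32. 33. 32. 32. 33. 32. 32. 33.]
 [26. 31. 32. 33. 33. 33. 32. 32. 33. 31. 32.]
 [25. 27. 27. 26. 33. 33. 32. 32. nan 33. 32.]
 [27. 26. 25. 25. 33. 33. 33. 32. 32. 32. 32.]
 [27. 27. 27. 25. 32. 32. 32. 33. 33. 32. 33.]
 [26. 25. 26. 25. 26. 22. 13. 11. 12. 11. 12.]
 [26. 26. 25. 26. 26. 22. 15. 12. 12. 12. 12.]
 [27. 26. 26. 26. 27. 25. 14. 13. 12. 12. 12.]
 [26. 25. 26. 26. 27. 23. 14. 12. 12. 12. 13.]
 [25. 25. 26. 26. 26. nan 15. 12. 12. 12. 12.]]
267 [0.5689 0.0542]
272 [0.5714 0.054 ]
277 [0.574  0.0538]
```

Emit:
step_arm:
  commands:
    - {"gripper":1,"x":0,"y":0,"z":0,"spin":0}
    - {"gripper":1,"x":4,"y":0,"z":0,"spin":0}
    - {"gripper":1,"x":5,"y":0,"z":0,"spin":0}
    - {"gripper":1,"x":5,"y":0,"z":0,"spin":0}
    - {"gripper":1,"x":5,"y":0,"z":0,"spin":0}
    - {"gripper":1,"x":5,"y":0,"z":0,"spin":0}
    - {"gripper":1,"x":5,"y":0,"z":0,"spin":0}
    - {"gripper":1,"x":4,"y":0,"z":0,"spin":0}
    - {"gripper":1,"x":3,"y":0,"z":0,"spin":0}
    - {"gripper":1,"x":0,"y":0,"z":0,"spin":0}
  force: 90

```text
time: 13.55
eef_pos: [0.5343, 0.1242, 0.0625]
tcp_rot: [-0.019, 1.0, 0.0, 0.006]
contact_force: [9.0, -1.5, 0.3]
opening: 0.39
finger_force: 89.4
```

```bash
python3 - <<'E'
from d import *
np.set_printoptions(linewidth=250)
s=get_state();print(s['time'],s['eef_pos'],s['contact_force'],s['finger_force'])
c=shot('wrist','w7.png'); P=cloud(c); z=P[...,2]; ee=s['eef_pos']
np.savez('w7.npz',**{k:np.array(c[k]) for k in c},ee=ee)
r=np.hypot(P[...,0]-ee[0],P[...,1]-ee[1]); t=(r>.0125)&(r<.0185)&(z>.07)&(z<.095); print('sleeve top z',np.nanmedian(z[t]),t.sum())
st,ce=draw(c); print(st,ce)
cv2.imwrite('pics/w7c.png',cv2.resize(c['color'][200:360,120:340,::-1],None,fx=3.4,fy=3.4,interpolation=cv2.INTER_CUBIC))
E
```

```text
13.55 [0.53428697 0.1241625  0.06248509] [ 9.04882844 -1.49349233  0.25306115] 89.40903489477932
sleeve top z 0.08307856643729705 3947
[159 251  55  17 637] [183.26059655 259.19937206]
```

View pics/w7c.png

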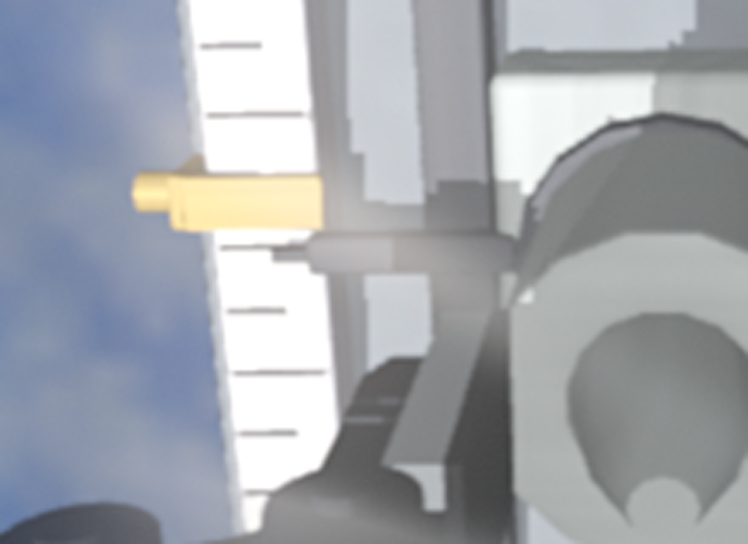

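The crop shows the pointer tip at crop y 253 and the rider centre at y 203. The draw is about 6 mm short, since the spring deflects the arm and takes up the play. I'll go on, pressing down slightly.

Emit:
step_arm:
  commands:
    - {"gripper":1,"x":2,"y":0,"z":1,"spin":0}
    - {"gripper":1,"x":2,"y":0,"z":0,"spin":0}
    - {"gripper":1,"x":2,"y":0,"z":0,"spin":0}
    - {"gripper":1,"x":0,"y":0,"z":0,"spin":0}
    - {"gripper":1,"x":0,"y":0,"z":0,"spin":0}
    - {"gripper":1,"x":0,"y":0,"z":0,"spin":0}
    - {"gripper":1,"x":0,"y":0,"z":0,"spin":0}
    - {"gripper":1,"x":0,"y":0,"z":0,"spin":0}
    - {"gripper":1,"x":0,"y":0,"z":0,"spin":0}
    - {"gripper":1,"x":0,"y":0,"z":0,"spin":0}

```text
time: 14.6
eef_pos: [0.5298, 0.1239, 0.0625]
tcp_rot: [-0.019, 1.0, 0.0, 0.008]
contact_force: [8.9, -2.6, 2.1]
opening: 0.388
finger_force: 90.0
```

```bash
cat > m.py <<'E'
from d import *
np.set_printoptions(linewidth=250)
s=get_state();print(s['time'],s['eef_pos'],s['contact_force'],s['finger_force'],R.from_quat(s['tcp_rot']).as_matrix()[2].round(4))
c=shot('wrist'); P=cloud(c); z=P[...,2]; ee=s['eef_pos']
r=np.hypot(P[...,0]-ee[0],P[...,1]-ee[1]); t=(r>.0125)&(r<.0185)&(z>.07)&(z<.095); print('sleeve top z',np.nanmedian(z[t]),t.sum())
st,ce=draw(c); print(st,ce)
F=lambda p:(np.array([[.9992,.04],[-.04,.9992]])@p[:2]).round(4)
for v in (st[1]-.5,st[1]+st[3]-.5): print('rider edge',F(ray(c,200,v,.028)))
# pointer: thick arm just right of the rail, by height over the dark plate
for u in range(210,250,6):
    v=np.where(abs(z[200:340,u]-.0315)<.0028)[0]+200
    if len(v): print(u,v.min(),v.max(),F(ray(c,u,v.min()-.5,.0315)),F(ray(c,u,v.max()+.5,.0315)))
cv2.imwrite('pics/last.png',cv2.resize(c['color'][190:350,120:340,::-1],None,fx=3.4,fy=3.4,interpolation=cv2.INTER_CUBIC))
E
python3 m.py
```

```text
14.6 [0.52977638 0.12394327 0.06245793] [ 8.86987052 -2.57019119  2.11443692] 89.98095230665058 [-1.530e-02 -1.000e-04 -9.999e-01]
sleeve top z 0.08309684533763723 3943
[160 259  55  17 644] [184.42236025 266.85869565]
rider edge [0.529  0.0462]
rider edge [0.5378 0.0455]
210 261 279 [0.5289 0.0519] [0.5386 0.0512]
216 268 280 [0.5324 0.0546] [0.5391 0.0541]
222 268 280 [0.5324 0.0575] [0.5391 0.057 ]
228 268 280 [0.5324 0.0603] [0.5391 0.0599]
234 268 280 [0.5324 0.0632] [0.5391 0.0628]
240 268 280 [0.5324 0.0661] [0.5391 0.0658]
246 268 280 [0.5324 0.069 ] [0.5391 0.0687]
```

Emit:
step_arm:
  commands:
    - {"gripper":1,"x":1.5,"y":0,"z":0,"spin":0}
    - {"gripper":1,"x":1,"y":0,"z":0,"spin":0}
    - {"gripper":1,"x":0,"y":0,"z":0,"spin":0}
    - {"gripper":1,"x":0,"y":0,"z":0,"spin":0}
    - {"gripper":1,"x":0,"y":0,"z":0,"spin":0}
    - {"gripper":1,"x":0,"y":0,"z":0,"spin":0}
    - {"gripper":1,"x":0,"y":0,"z":0,"spin":0}
    - {"gripper":1,"x":0,"y":0,"z":0,"spin":0}
    - {"gripper":1,"x":0,"y":0,"z":0,"spin":0}
    - {"gripper":1,"x":0,"y":0,"z":0,"spin":0}

```text
time: 15.65
eef_pos: [0.5274, 0.1238, 0.0624]
tcp_rot: [-0.019, 1.0, 0.0, 0.008]
contact_force: [10.1, -2.8, 1.5]
opening: 0.39
finger_force: 89.9
```

```bash
python3 m.py
```

```text
15.65 [0.5273712  0.12384147 0.06244008] [10.09635411 -2.82280041  1.54381087] 89.91054052021354 [-1.560e-02 -2.000e-04 -9.999e-01]
sleeve top z 0.08304875084842808 3928
[161 264  53  17 657] [184.92998478 271.31506849]
rider edge [0.5292 0.046 ]
rider edge [0.538  0.0453]
210 268 280 [0.53   0.0517] [0.5367 0.0512]
216 268 280 [0.53   0.0546] [0.5367 0.0541]
222 268 280 [0.53   0.0575] [0.5367 0.057 ]
228 268 280 [0.53   0.0603] [0.5367 0.0599]
234 268 280 [0.53   0.0632] [0.5367 0.0628]
240 268 280 [0.53   0.0661] [0.5367 0.0657]
246 268 280 [0.53  0.069] [0.5367 0.0687]
```

View pics/last.png

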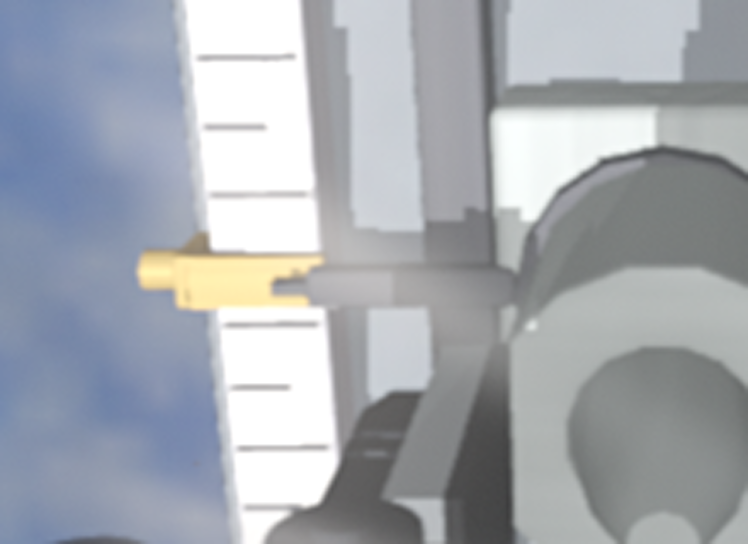

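The pointer tip lies on the rider: their centres measure 0.5334 and 0.5336 m along the fixture. The sleeve is down on the shoulder and firmly gripped, so I'm handing in.

```bash
python3 -c "
from plant import *
print(sign_off())"
```

```text
the job is handed in; nothing more can be done
None
```

I put sleeve_2 on the post, seated it on the shoulder, and drew the slide until its pointer stood over the rider, within about 0.3 mm by camera. I handed in with the sleeve still gripped at 90 N against the spring; no verdict came back.

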